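# Set the light-box brightness wheel to the green clip

### The job

Set the light box for plate reading: slide the orange splash shutter clear of the brightness wheel, roll the wheel with a fingertip until the red pointer is level with the green clip, then slide the shutter fully back over the wheel. The wheel and its light box are delicate, so feel for contact and never press on them with more than 15 N. Leave the plates, dishes, bottle and pen where they are.

Things in the scene. Friction and masses are not known exactly. Their poses are not given: they have to be found in the camera images.
- lightbox: Fixed grey light box, 340 mm (x) by 460 mm (y), flat top panel 70 mm above the table; origin under the middle of its underside. x points from the control strip (near the robot) to the lit area, which begins 45 mm to the -x side of the origin and carries things up to 20 mm tall; y runs along the strip, z up. The strip carries the wheel's slot at x = -120 mm and a white scale at x = -75 mm.
- slot (a point): Middle of the wheel's slot, at panel height; axes as the light box. The slot is 46 mm long (y), 13 mm wide (x), too narrow for a finger. The top of a dark ribbed thumbwheel stands out of it (hidden when the shutter is shut), by an unmeasured 4 to 12 mm, different each time: feel for it. Its axle is sprung: it yields straight down 1 mm per 8 N and bottoms after 6 mm.
- wheel (a joint): Turn of the thumbwheel in rad: radius 26 mm, 10 mm wide, axle along the light box's x under the slot. It grows as the wheel's top moves to the light box's +y; stops at -2.5 and 2.5. Drag is about 3 N at the rim, so a fingertip pressing with less than about 6 N may slip; it stays where it is left.
- pointer_tip (a point): Top of the red pointer (14 mm in x, 2 mm in y), 4 to 12 mm above the panel, that runs along the scale in the light box's y, 42 mm to the +x side of the slot. The wheel drives it: it moves the way the wheel's top moves, 15 mm per rad (0.58 mm for each mm of rim), and stands level with the slot's middle at wheel angle 0.
- clip_green: Green set-point clip (10 mm in x, 5 mm in y, 8 mm tall) fixed on the panel beside the pointer's track, on either the +y or the -y half of the scale; origin under its middle, axes as the light box. The pointer is level with it when both have the same y along the light box. A similar amber clip on the other half does not matter.
- shutter (a joint): Travel of the orange splash shutter in m: 0 = fully over the wheel (stop), growing towards the light box's +y as it is slid clear, 0.085 = fully clear (stop). It slides with about 2 N of drag and stays where it is left.
- shutter_tab (a point): Middle of the shutter's black upright tab (24 mm in x, 12 mm in y, 24 mm tall), 30 mm above the panel. It stands on the orange hood (34 mm in x, 56 mm in y), whose flat top is 18 mm above the panel. Pinch the tab along y from above, or push it from either side. Shut, it is right above the slot's middle.
- plate_a: Clear six-well plate, 85 x 127 x 20 mm, red wells, loose on the lit area; origin under its middle.
- plate_b: Another such plate beside it.
- dish_a: Round dish 60 mm across, 14 mm tall, loose on the lit area; origin under its middle.
- dish_b: Another such dish.
- bottle: Clear bottle with a blue cap, 60 mm across, 140 mm tall, standing on the table on the robot's right; origin under its middle.
- pen: Blue marker pen, 140 mm long, 12 mm thick, lying on the table on the robot's left; origin under its middle.

How it is judged (in metres and radians):
On the way, in this order (a step that is already met when the one before it is completed fails the run):
1. the shutter is slid clear of the wheel (65 mm or more) (value of joint shutter above 0.065 m), for 0.1 s.
2. with the shutter still clear, the pointer rests level with the green clip (within 2.5 mm) (y of pointer_tip in the frame of clip_green between -0.0025 and 0.0025 m and value of joint shutter above 0.055 m), for 0.3 s.
At the end, for the whole second after the job is handed in: The pointer stands within 2.5 mm of the green clip along the scale, and the shutter is at rest within 5 mm of its shut stop, over the wheel (y of pointer_tip in the frame of clip_green between -0.0025 and 0.0025 m and value of joint shutter below 0.005 m and velocity of joint shutter below 0.01 m/s); the robot touches nothing.
It fails at once if the wheel or the light box is pressed with more than 15 N (contact force between any of the fingers, the arm and lightbox above 15 N).
It fails at once if a plate, a dish, the bottle or the pen is moved more than 20 mm (distance of any of plate_a, plate_b, dish_a, dish_b, bottle, pen from where it was at the start of the episode above 0.02 m).
It also fails if it takes over 72 s, if anything falls off the work surface, if the arm or the gripper's body presses on something with over 40 N, if the wrist force passes 120 N, or if a joint passes its speed limit or range.

### The arm

A 6-joint arm with a two-finger parallel gripper is mounted at the origin on the work surface. World frame = base frame: x ahead of the robot, y to its left, z up, the work surface at z = 0. Lengths are in mm, angles in rad, forces in N, time in s.
With the tool pointing down it reaches from about 225 to 725 mm from the base axis. Payload 3.1 kg.
Tool frame: the origin (TCP) lies on the centre line of the jaws, within the pads' length; the fingertips stand 19 mm ahead of it and the grasp point (between the pads) is the TCP; z points along the fingers, y is the line along which they close (so a half turn about z gives the same grasp; the last joint's range is limited). The gripper opens to 85 mm and grips with 20 to 120 N. Pads are 22 mm wide; open, the fingers measure 114 mm over their backs; the gripper's body (76 mm by 85 mm) begins 54 mm behind the grasp point. The pads swing forward as they close: fully open they stand 13 mm farther back than shut.
Start: joints at [-1.427, 0.048, 0.099, 1.622, 0, 1.443], TCP at [140.929, -505.723, 224.912] pointing down, gripper open.
Joint ranges: [-2.91, 2.91], [-0.99, 1.94], [-1.21, 1.42], [-2.12, 2.29], [-1.49, 1.47], [-3.14, 3.14]. Speed limits (rad/s): [2.79, 2.79, 3.14, 3.14, 3.14, 3.14].

### API

Orientations are given as a unit quaternion [x, y, z, w].
In Python, from rig import arm gives the robot as it stands. The module is installed in compiled form; this text tells all that it offers.
- The arm moves only by the tool send_rows, never from a script. Its argument "commands" is a list of rows, each a list of 7 numbers: the shift along the world's x, y, z in mm, then the turn, a rotation vector about the world's x, y, z in rad, then the closure, from -1 (fully open) to 1 (shut). A call has 1 to 8 rows; each row shifts and turns the commanded pose from where the row before left it; what a row does not reach is not made up. A row lasts 1/8 s, in which the tool goes at most 62.5 mm and 10.7 degrees, less where a joint would pass 70% of its speed; a pose out of reach is approached as far as the arm can. A call with a gripper value outside its range is refused whole. The fingers move at their own pace and stop on an object; "squeeze" is the grip in N (left out, the last holds). Time passes only in rows, so rows that do not move let the fingers close. It gives the time, the measured TCP pose, the force, the opening and the grip force at its end, in the units of the state.
- arm.state(): the state, without advancing time (a new reading comes with each control period).
- arm.get_image(name): name is "scene" or "top"; returns a dict with "frame" (400x640x3 uint8, red, green, blue), "fx", "fy", "cx", "cy" (pixels), "origin" and "orientation" of the camera in the world. Camera axes: x right, y down, z forward; pixel columns grow to the right and rows downward; lengths in mm; the calibration is good to about 2 mm. A picture is of the moment at which its call begins. There is no depth.
- arm.close_job(): hands the job in; it is judged then, once.
Trained networks look in a picture, given as the dict that the camera call returned (one of the last four; its "shot" number tells which), for a name from the list of things; names that differ only in an ending like _2 or _b are one class to them, and where a whole thing is asked for, a point or a joint stands for the part that bears it (a point fixed in the world has none). Each returns a list of dicts, best first, with "confidence" (0 to 1); they miss things now and then, are a little off and sometimes report something else, mostly with a low value. They report only what shows in the picture. A call takes as long as a camera call.
- arm.recognise(query, picture): "location" ([column, row] in pixels, amid what is visible of it).
- arm.masks_of(query, picture): "pixels" (400x640 bool, what is visible of it) and "location" ([column, row] in pixels, amid what is visible of it).
The state is a dict: "time_s": time; "joints": joint angles; "qd": joint speeds; "joint_torque": joint torques, N m; "tcp_pos": TCP position; "eef_rot": TCP orientation; "ft_force": force on the tool from outside, world axes, zero at the start; "wrist_torque": the same for the moment, N m; "finger_gap": finger opening in mm; "grip_force": force on a finger pad.
Only numpy, scipy, OpenCV 4.12 (cv2) and the standard library are available. Lean on these libraries where they do the work, as an engineer would, in place of code of your own. Each camera call takes 0.05 s, during which the arm holds its last target. There are 200 camera calls.

## Working session

There is one attempt and no reset: what is moved stays moved. The work goes in short steps, Python scripts to look and compute and a tool call to move; the robot and the scene stay as the last step left them, time stands still between calls to the robot, and variables do not carry over. Pictures are saved under pics/ and viewed, at most 10 in all, crops included, and the job is handed in when it is done.

Besides the shell and the picture viewer there is one more tool, called after "Call:" by a JSON object that holds its "op" and its "data", one argument or row to a line. send_rows: Moves the arm, as the interface text tells. Its arguments: {"type":"object","properties":{"commands":{"type":"array"},"squeeze":{"type":"number"}},"required":["commands"]}

```bash
mkdir -p pics; cat > h.py <<'E'
import numpy as np,cv2
from scipy.spatial.transform import Rotation as R
from rig import arm
def save(p,n,crop=None,s=1):
    f=p["frame"][:,:,::-1]
    if crop: c0,c1,r0,r1=crop; f=f[r0:r1,c0:c1]
    cv2.imwrite("pics/"+n,cv2.resize(np.ascontiguousarray(f),None,fx=s,fy=s,interpolation=cv2.INTER_CUBIC))
def rot(p):
    o=np.array(p["orientation"],float); return R.from_quat(o) if o.size==4 else R.from_matrix(o)
def w(p,px,z):
    d=rot(p).apply([(px[0]-p["cx"])/p["fx"],(px[1]-p["cy"])/p["fy"],1]); o=np.array(p["origin"])
    return o+d*(z-o[2])/d[2]
def proj(p,P):
    c=rot(p).inv().apply(np.array(P)-np.array(p["origin"])); return np.array([c[0]/c[2]*p["fx"]+p["cx"],c[1]/c[2]*p["fy"]+p["cy"]])
E
python3 - <<'E'
from h import *
for n in("scene","top"):
    p=arm.get_image(n); save(p,n+"0.png"); print(n,p["origin"],p["orientation"],p["fx"])
    for q,z in(("lightbox",70),("clip_green",78),("pointer_tip",78),("shutter_tab",100),("plate_a",90),("dish_a",84),("bottle",100),("pen",6)):
        for r in arm.recognise(q,p)[:2]: print(q,np.round(r["location"],1),round(r["confidence"],2),w(p,r["location"],z).round(1))
print(arm.state())
E
```

```text
scene [1757.24451778  162.89957811  983.7970415 ] [ 0.58041863  0.67517827 -0.35173678 -0.28901516] 436.3984314264921
lightbox [329.1 235.6] 0.79 [729.1  11.4  70. ]
pointer_tip [328. 239.] 0.23 [754.3  11.6  78. ]
shutter_tab [323.  192.1] 0.73 [540.1 -36.9 100. ]
plate_a [324.6 223.6] 0.96 [696.4  -7.7  90. ]
plate_a [281.1 224.7] 0.58 [ 721.  -144.5   90. ]
dish_a [383.4 236.2] 0.68 [724.3 180.3  84. ]
dish_a [364.5 217.9] 0.56 [642.7 115.7  84. ]
bottle [207.3 169.9] 0.78 [ 456.6 -491.8  100. ]
pen [461.7 203.7] 0.46 [414.5 458.2   6. ]
top [ 246.62931766  -76.81719027 1502.98990974] [ 0.739963   -0.66348274  0.07407893 -0.08220535] 450.4386083714405
lightbox [313.8 183.8] 0.82 [599.1 -11.3  70. ]
clip_green [259.8 139.5] 0.5 [728.8 184.4  78. ]
shutter_tab [321.3 211.6] 0.56 [504.3 -46.5 100. ]
plate_a [315.  153.3] 0.89 [697.2  -4.5  90. ]
plate_a [362.5 151.6] 0.65 [ 719.9 -159.    90. ]
dish_a [275.7 166.3] 0.81 [640.8 118.7  84. ]
dish_a [261.9 139.3] 0.79 [728.2 176.5  84. ]
bottle [465.3 261.4] 0.83 [ 397.2 -505.8  100. ]
pen [169.1 225.8] 0.44 [417.9 457.5   6. ]
pen [260.3 139.1] 0.34 [754.8 196.1   6. ]
{'time_s': 0.9, 'joints': array([-1.42679236e+00,  4.79538634e-02,  9.92255082e-02,  1.62199555e+00,
        2.59800723e-05,  1.44298304e+00]), 'qd': array([ 0.00076261,  0.00014949,  0.00061931,  0.00082356,  0.00087429,
       -0.0017688 ]), 'joint_torque': array([-7.05632538e-04, -3.38636720e+01,  3.20158839e+01,  7.78945323e-04,
       -1.19343676e-04, -3.92398647e-06]), 'tcp_pos': array([ 140.94330823, -505.7328673 ,  224.94838981]), 'eef_rot': array([9.90778629e-01, 1.35490617e-01, 1.32827277e-05, 3.61021997e-05]), 'ft_force': array([-0.42096437, -0.04266013, -0.22050309]), 'wrist_torque': array([-0.01245406,  0.00607103,  0.04918862]), 'grip_force': 0.0, 'finger_gap': 84.89414885431364}
```

View pics/top0.png

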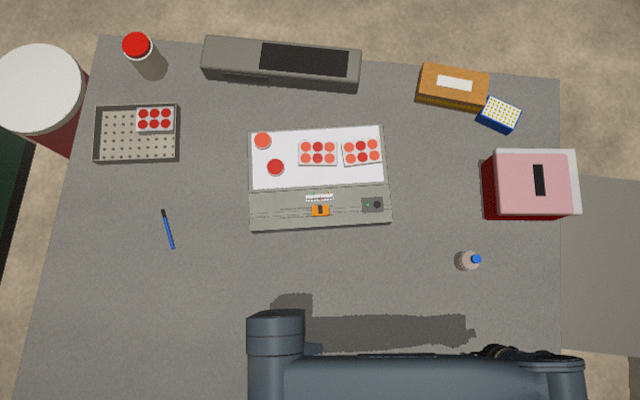

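View pics/scene0.png

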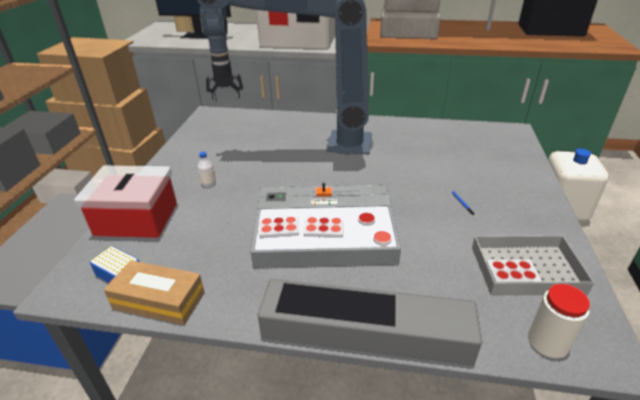

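Top view: light box corners are about (248,131), (383,124), (391,222) and (252,231), the scale is at (319,197) and the shutter at (320,210). I'll zoom in.

```bash
python3 - <<'E'
from h import *
p=arm.get_image("top"); a=p["frame"][180:235,245:395,::-1]
q=arm.get_image("scene"); b=q["frame"][175:215,250:400,::-1]
f=lambda i:cv2.resize(np.ascontiguousarray(i),None,fx=5.3,fy=5.3,interpolation=cv2.INTER_CUBIC)
cv2.imwrite("pics/z1.png",np.vstack([f(a),f(b)]))
fr=p["frame"].astype(int); r,g,b_=fr[...,0],fr[...,1],fr[...,2]
# white lit panel outline
m=((fr.min(2)>200)).astype(np.uint8); m=cv2.morphologyEx(m,cv2.MORPH_CLOSE,np.ones((9,9)))
cs,_=cv2.findContours(m[100:200,230:400],cv2.RETR_EXTERNAL,cv2.CHAIN_APPROX_NONE)
c=max(cs,key=cv2.contourArea)+np.array([230,100])
W=np.array([w(p,x[0],70)[:2] for x in c],np.float32); R_=cv2.minAreaRect(W); print(R_,cv2.boxPoints(R_))
print([w(p,x,70).round(1)[:2] for x in((248,131),(383,124),(391,222),(252,231))])
for y in range(191,204):print(y,[tuple(int(k) for k in fr[y,x]) for x in range(303,337)])
E
```

```text
((692.6912231445312, -9.911239624023438), (193.34034729003906, 427.981201171875), 10.036341667175293) [[ 560.20764  183.95776]
 [ 634.7931  -237.47421]
 [ 825.1748  -203.78024]
 [ 750.58936  217.65173]]
[array([757.1, 229.6]), array([ 831.5, -220.4]), array([ 500.3, -272.4]), array([422.9, 167.8])]
191 [(162, 159, 147), (163, 158, 148), (161, 158, 149), (162, 158, 149), (160, 158, 147), (167, 164, 154), (163, 160, 150), (164, 162, 154), (164, 161, 152), (154, 164, 141), (128, 174, 122), (143, 154, 134), (159, 156, 147), (163, 158, 149), (162, 161, 151), (163, 159, 150), (167, 164, 154), (158, 157, 147), (160, 158, 146), (164, 157, 149), (159, 158, 151), (158, 157, 143), (160, 156, 147), (158, 157, 148), (157, 150, 137), (184, 155, 78), (218, 191, 69), (157, 157, 154), (161, 160, 151), (159, 159, 147), (164, 162, 151), (160, 161, 149), (159, 156, 146), (161, 156, 148)]
192 [(159, 158, 146), (162, 155, 148), (161, 157, 147), (161, 157, 150), (162, 157, 150), (160, 157, 148), (164, 163, 151), (160, 153, 147), (165, 157, 152), (141, 168, 132), (52, 187, 71), (111, 141, 109), (164, 159, 1
[... 6064 characters left out ...]
158, 157, 145), (163, 160, 149), (161, 161, 150), (159, 160, 150), (158, 157, 146), (161, 159, 150), (158, 155, 143)]
203 [(159, 156, 144), (158, 157, 146), (161, 160, 146), (156, 152, 143), (160, 155, 146), (156, 152, 144), (155, 154, 144), (159, 158, 149), (161, 159, 149), (159, 158, 149), (161, 159, 150), (160, 158, 149), (161, 161, 149), (163, 162, 151), (161, 160, 150), (166, 162, 153), (163, 163, 151), (163, 162, 151), (162, 164, 156), (159, 162, 153), (160, 162, 151), (158, 158, 153), (159, 162, 153), (160, 161, 155), (159, 161, 152), (160, 159, 154), (160, 159, 149), (159, 157, 147), (161, 159, 145), (158, 157, 148), (159, 157, 146), (165, 162, 152), (159, 158, 147), (161, 160, 150)]
```

View pics/z1.png

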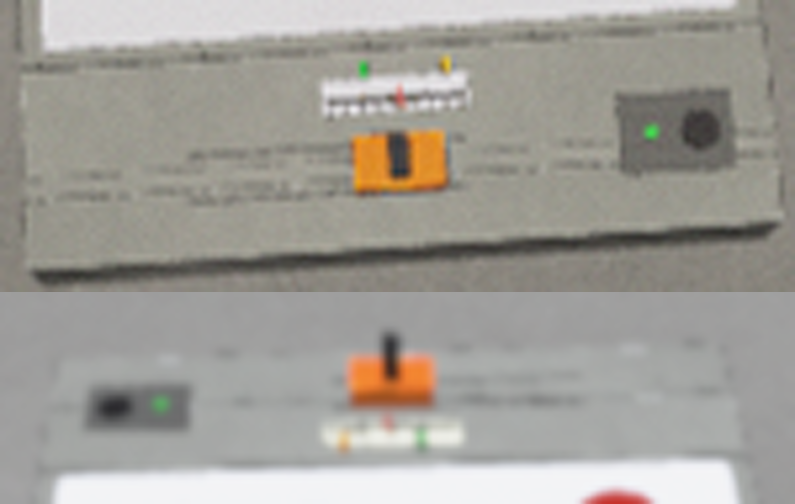

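Zoomed view: the green clip is at about (313,192.5) in the top picture and the red pointer at (320,197.5). The shutter hood is around (320,210). The clip is on the +y half, about 7 px from the pointer.

```bash
cat >> h.py <<'E'
YAW=np.radians(10.0); EX=np.array([np.cos(YAW),np.sin(YAW),0]); EY=np.array([-np.sin(YAW),np.cos(YAW),0])
def cen(wt,roi):
    r0,r1,c0,c1=roi; a=np.clip(wt[r0:r1,c0:c1],0,None); ys,xs=np.mgrid[r0:r1,c0:c1]; return np.array([(a*xs).sum(),(a*ys).sum()])/a.sum()
def py(p,z=77,top=True,roi=None):
    f=p["frame"].astype(float); r,g,b=f[...,0],f[...,1],f[...,2]
    roi=roi or ((187,204,303,337) if top else (197,213,305,345))
    G=cen(g-np.maximum(r,b)-8,roi)
    P=cen(np.where(g-b<25,r-g-12,0),roi)
    A,B=w(p,G,75),w(p,P,z); return G,P,A,B,(A-B)@EY
E
python3 - <<'E'
from h import *
p=arm.get_image("top"); q=arm.get_image("scene")
for z in(74,80):
  for im,t in((p,1),(q,0)):
    o=py(im,z,t); print(t,[np.round(x,2) for x in o])
f=p["frame"].astype(float); O=np.clip(f[...,0]-f[...,2]-60,0,1)
O[:, :]*= (f[...,0]>150)
ys,xs=np.nonzero(O[203:220,305:335]); print("orange px",xs.min()+305,xs.max()+305,ys.min()+203,ys.max()+203)
m=((O[203:220,305:335]>0)).astype(np.uint8); c=max(cv2.findContours(m,0,1)[0],key=cv2.contourArea)+np.array([305,203])
r=cv2.minAreaRect(np.array([w(p,x[0],88)[:2] for x in c],np.float32)); print("hood",r)
D=np.where(f.sum(2)<180,1.,0); t=cen(D,(203,218,312,328)); print("tab",t,w(p,t,105))
C=np.mean([w(p,x,70) for x in((248,131),(383,124),(391,222),(252,231))],0); print("box",C,"slot",C-120*EX)
E
```

```text
1 [array([313.07, 192.62]), array([320.02, 197.89]), array([568.3 , -12.53,  75.  ]), array([553.53, -36.9 ,  74.  ]), np.float64(21.43)]
0 [array([329.05, 202.12]), array([322.53, 198.47]), array([561.75, -12.69,  75.  ]), array([542.41, -38.57,  74.  ]), np.float64(22.12)]
1 [array([313.07, 192.62]), array([320.02, 197.89]), array([568.3 , -12.53,  75.  ]), array([552.25, -37.06,  80.  ]), np.float64(21.37)]
0 [array([329.05, 202.12]), array([322.53, 198.47]), array([561.75, -12.69,  75.  ]), array([550.42, -37.24,  80.  ]), np.float64(22.21)]
orange px 311 328 204 215
hood ((512.6590576171875, -39.78469467163086), (35.75691223144531, 54.427406311035156), 6.2407612800598145)
tab [319.75 210.75] [505.51400808 -41.46874605 105.        ]
box [627.95794163 -23.86158607  70.        ] slot [509.78101126 -44.69936739  70.        ]
```

Call:
{"op": "send_rows", "data": {
  "commands": [
    [45,45,0,0,0,0.184,1],
    [45,45,0,0,0,0.184,1],
    [45,45,0,0,0,0.184,1],
    [45,45,0,0,0,0.184,1],
    [45,45,0,0,0,0.184,1],
    [45,45,0,0,0,0.184,1],
    [45,45,0,0,0,0.184,1],
    [45,45,-40,0,0,0.184,1]
  ],
  "squeeze": 20
}}

```text
time_s: 2.1
tcp_pos: [491.3, -158.0, 194.7]
eef_rot: [0.641, 0.768, 0.001, 0.004]
ft_force: [1.0, -0.7, -1.1]
finger_gap: -0.1
grip_force: 0.0
```

Call:
{"op": "send_rows", "data": {
  "commands": [
    [28,40,0,0,0,0,1],
    [0,29,-20,0,0,0,1],
    [0,0,-40,0,0,0,1],
    [0,0,-16,0,0,0,1],
    [0,0,0,0,0,0,1]
  ]
}}

```text
time_s: 2.72
tcp_pos: [514.5, -89.9, 114.3]
eef_rot: [0.644, 0.765, -0.001, -0.001]
ft_force: [0.7, -0.8, 0.4]
finger_gap: 0.1
grip_force: 0.0
```

```bash
python3 - <<'E'
from h import *
s=arm.state(); print(s["tcp_pos"],s["ft_force"],R.from_quat(s["eef_rot"]).as_matrix().round(3))
p=arm.get_image("top"); q=arm.get_image("scene")
a=p["frame"][180:235,265:375,::-1]; b=q["frame"][160:215,270:380,::-1]
f=lambda i:cv2.resize(np.ascontiguousarray(i),None,fx=5.4,fy=5.4,interpolation=cv2.INTER_CUBIC)
cv2.imwrite("pics/z2.png",np.vstack([f(a),f(b)]))
E
```

```text
[514.50843793 -89.86376723 114.29084101] [ 0.67945619 -0.80695993  0.37392405] [[-0.172  0.985 -0.003]
 [ 0.985  0.172  0.001]
 [ 0.001 -0.003 -1.   ]]
```

View pics/z2.png

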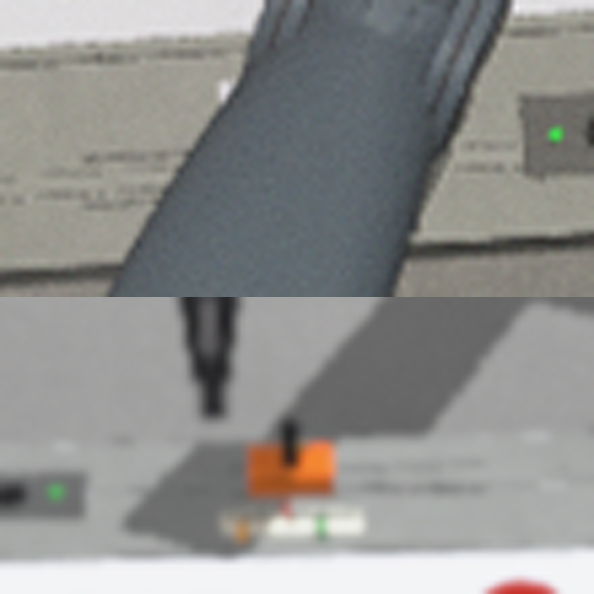

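The scene camera shows the closed fingertip left of the tab, ending at about zoomed (213,415). I'll check that against the projection.

```bash
python3 - <<'E'
from h import *
q=arm.get_image("scene")
for P in([514.5,-90,95],[514.5,-90,108],[511,-43,112],[511,-43,88]): print(P,proj(q,P).round(1), ((proj(q,P)-[270,160])*5.4+[0,297]).round())
E
```

```text
[514.5, -90, 95] [309.3 187.9] [212. 448.]
[514.5, -90, 108] [309.2 184.9] [212. 431.]
[511, -43, 112] [322.5 184.4] [284. 429.]
[511, -43, 88] [322.6 190. ] [284. 459.]
```

```bash
python3 - <<'E'
from h import *
q=arm.get_image("scene"); g=q["frame"].astype(int)
for r in range(172,196): print(r,[int(v) for v in g[r,300:330].sum(1)//3])
E
```

```text
172 [160, 160, 162, 160, 142, 96, 50, 42, 47, 45, 38, 53, 102, 146, 162, 163, 162, 162, 161, 160, 161, 161, 162, 162, 162, 162, 162, 163, 159, 146]
173 [161, 160, 161, 159, 143, 98, 54, 40, 42, 42, 39, 56, 102, 146, 161, 162, 162, 162, 160, 161, 161, 161, 162, 161, 162, 162, 162, 159, 150, 132]
174 [161, 160, 160, 158, 143, 108, 69, 49, 40, 38, 45, 69, 111, 148, 160, 161, 160, 160, 159, 160, 160, 161, 161, 162, 161, 161, 158, 149, 132, 115]
175 [161, 160, 160, 158, 149, 125, 93, 64, 44, 40, 58, 90, 126, 151, 159, 160, 160, 159, 159, 160, 160, 161, 161, 161, 160, 157, 148, 132, 115, 105]
176 [161, 162, 161, 159, 155, 141, 114, 78, 48, 44, 67, 106, 137, 154, 159, 160, 160, 159, 159, 158, 159, 161, 162, 160, 156, 147, 131, 115, 106, 102]
177 [161, 163, 162, 162, 160, 150, 125, 85, 51, 45, 71, 110, 140, 156, 159, 159, 160, 159, 158, 159, 160, 160, 161, 158, 150, 133, 114, 105, 102, 102]
178 [161, 161, 162, 162, 161, 152, 128, 87, 51, 45, 67, 106, 138, 154, 159, 159, 159, 158, 158, 158, 160, 160, 160, 156, 142, 121, 106, 102, 101, 103]
179 [160, 160, 161, 160, 160, 152, 129, 88, 52, 44, 6
[... 1784 characters left out ...]
 108, 108, 108, 108, 108, 105, 103, 103, 108, 108, 101, 100, 100, 99, 93, 81, 76, 87, 113, 135, 140, 140, 142]
192 [144, 133, 121, 112, 110, 109, 109, 109, 108, 108, 108, 107, 105, 103, 104, 109, 110, 104, 100, 100, 98, 96, 92, 96, 109, 125, 133, 135, 135, 136]
193 [126, 117, 113, 111, 111, 111, 111, 109, 109, 109, 109, 107, 107, 107, 107, 110, 108, 98, 95, 95, 93, 91, 91, 96, 107, 117, 121, 121, 121, 122]
194 [116, 111, 111, 110, 109, 109, 108, 108, 109, 110, 109, 109, 109, 109, 109, 109, 103, 94, 92, 91, 89, 89, 89, 90, 96, 102, 102, 102, 102, 101]
195 [110, 108, 108, 108, 105, 105, 105, 106, 106, 108, 109, 109, 109, 107, 106, 106, 101, 95, 94, 94, 93, 93, 93, 94, 97, 98, 99, 100, 100, 99]
```

```bash
python3 - <<'E'
from h import *
q=arm.get_image("scene")
for z in (225,219,212,206):
  for s in(-1,1): print(z,proj(q,np.array([141,-506,z])+s*50*np.array([.268,-.963,0])).round(1))
f=cv2.imread("pics/scene0.png")[80:105,203:246].mean(2).astype(int)
for i,r in enumerate(f): print(80+i,list(map(int,r)))
for m in arm.masks_of("shutter_tab",q)[:1]: ys,xs=np.nonzero(m["pixels"]); print(m["confidence"],xs.min(),xs.max(),ys.min(),ys.max())
E
```

```text
225 [238.5 103.3]
225 [214.4 104.8]
219 [238.7 104.7]
219 [214.6 106.2]
212 [238.9 106.2]
212 [214.9 107.7]
206 [239.1 107.5]
206 [215.1 109. ]
80 [99, 97, 85, 61, 43, 50, 64, 73, 80, 79, 66, 50, 42, 41, 40, 39, 40, 40, 39, 39, 40, 40, 40, 42, 40, 38, 38, 40, 41, 51, 74, 91, 94, 86, 74, 55, 43, 49, 71, 93, 101, 102, 102]
81 [99, 98, 87, 62, 44, 49, 64, 76, 88, 91, 83, 65, 48, 40, 39, 39, 40, 39, 39, 40, 41, 41, 40, 39, 39, 39, 38, 38, 39, 51, 73, 90, 97, 94, 84, 67, 47, 44, 65, 90, 101, 102, 102]
82 [99, 98, 87, 62, 43, 48, 65, 82, 94, 98, 94, 80, 59, 43, 39, 40, 40, 40, 40, 40, 40, 40, 40, 39, 39, 38, 37, 38, 37, 47, 63, 82, 93, 98, 91, 75, 52, 43, 58, 82, 98, 102, 101]
83 [99, 97, 88, 62, 42, 47, 66, 87, 98, 99, 97, 85, 63, 44, 38, 38, 38, 39, 41, 40, 40, 40, 39, 41, 39, 38, 40, 38, 39, 43, 50, 66, 82, 94, 95, 82, 58, 44, 53, 76, 95, 100, 101]
84 [99, 97, 87, 62, 42, 47, 68, 90, 99, 99, 93, 78, 57, 42, 39, 37, 38, 38, 41, 40, 40, 39, 40, 40, 41, 39, 40, 40, 40, 40, 41, 51, 67, 85, 93, 86, 63, 44, 48, 70, 92, 101, 102]
85 [99, 97, 88, 63, 42, 47, 69, 92, 99, 96, 84, 66, 47, 40, 41, 
[... 2931 characters left out ...]
0, 101, 100, 99, 99, 99, 100, 99, 99, 100, 100, 100, 100, 100, 100, 99, 99]
102 [100, 101, 100, 99, 99, 99, 99, 98, 98, 99, 98, 97, 96, 94, 97, 98, 98, 99, 99, 99, 99, 100, 101, 100, 99, 101, 101, 101, 101, 100, 101, 101, 101, 100, 100, 100, 99, 100, 101, 100, 100, 100, 99]
103 [99, 100, 100, 99, 99, 98, 99, 99, 98, 98, 98, 99, 98, 99, 98, 99, 99, 99, 99, 100, 100, 100, 100, 101, 101, 101, 101, 101, 101, 101, 101, 102, 101, 101, 101, 100, 100, 100, 100, 100, 101, 101, 99]
104 [99, 100, 101, 100, 99, 99, 99, 98, 99, 99, 98, 99, 98, 98, 98, 99, 98, 99, 99, 99, 100, 101, 100, 101, 101, 100, 101, 101, 101, 101, 102, 101, 101, 101, 101, 101, 101, 101, 101, 101, 101, 101, 101]
0.54 316 330 185 196
```

The visible fingertip looks about 20 mm higher than the interface text implies, so I'll settle it by feel against the tab.

Call:
{"op": "send_rows", "data": {
  "commands": [
    [1,12,0,0,0,0,1],
    [0,12,0,0,0,0,1],
    [-1,3,0,0,0,0,1],
    [0,3,0,0,0,0,1],
    [-1,3,0,0,0,0,1],
    [0,3,0,0,0,0,1]
  ]
}}

```text
time_s: 3.78
tcp_pos: [514.6, -53.9, 115.6]
eef_rot: [0.643, 0.765, -0.0, -0.0]
ft_force: [-1.1, -1.2, -0.3]
finger_gap: -0.1
grip_force: 0.0
```

```bash
python3 - <<'E'
from h import *
s=arm.state(); print(s["tcp_pos"],s["ft_force"])
q=arm.get_image("scene"); save(q,"z3.png",(270,380,160,215),5.4)
E
```

```text
[514.61463386 -53.86448358 115.60464319] [-1.0539861  -1.21486092 -0.33435315]
```

View pics/z3.png

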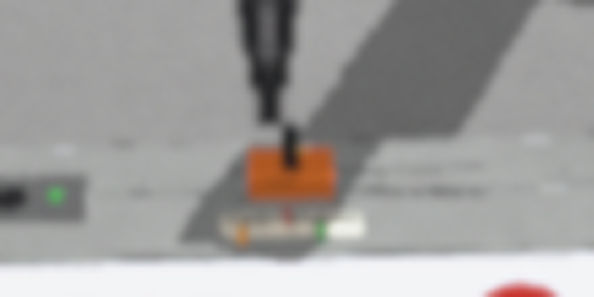

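The tip sits left of the tab at zoomed (268,120), just above the tab's top at (290,127), with no contact. I'll back off past the hood, go lower and push again.

Call:
{"op": "send_rows", "data": {
  "commands": [
    [5,-20,0,0,0,0,1],
    [5,-20,0,0,0,0,1],
    [0,0,-8,0,0,0,1],
    [0,0,-7,0,0,0,1],
    [0,0,-4,0,0,0,1],
    [0,0,0,0,0,0,1]
  ]
}}

```text
time_s: 4.58
tcp_pos: [524.1, -93.4, 95.8]
eef_rot: [0.643, 0.766, -0.0, -0.001]
ft_force: [0.2, -0.5, 0.3]
finger_gap: -0.4
grip_force: 0.0
```

Call:
{"op": "send_rows", "data": {
  "commands": [
    [-1,10,0,0,0,0,1],
    [-1,6,0,0,0,0,1],
    [0,4,0,0,0,0,1],
    [-1,4,0,0,0,0,1],
    [0,4,0,0,0,0,1]
  ]
}}

```text
time_s: 5.2
tcp_pos: [521.7, -65.7, 96.7]
eef_rot: [0.643, 0.766, 0.0, 0.0]
ft_force: [-0.1, -0.4, -0.3]
finger_gap: -0.1
grip_force: 0.0
```

```bash
python3 - <<'E'
from h import *
s=arm.state(); print(s["tcp_pos"],s["ft_force"])
q=arm.get_image("scene"); g=q["frame"].astype(int)
f=q["frame"].astype(float)
O=np.where((f[...,0]-f[...,2]>70)&(f[...,0]-f[...,1]>40),1.,0); c=cen(O,(178,202,290,360)); print("hood c",c,w(q,c,85))
for r in range(176,192): print(r,[int(v) for v in g[r,300:330].sum(1)//3])
E
```

```text
[521.69627736 -65.65414771  96.7333261 ] [-0.11288323 -0.4356339  -0.2832444 ]
hood c [323.5546875 192.1328125] [519.37430668 -38.33208792  85.        ]
176 [161, 162, 162, 160, 159, 159, 160, 160, 161, 160, 155, 131, 89, 58, 66, 78, 77, 64, 63, 94, 135, 156, 161, 161, 159, 159, 160, 160, 156, 143]
177 [162, 162, 162, 161, 160, 160, 160, 161, 161, 161, 158, 140, 96, 55, 54, 63, 62, 53, 60, 102, 142, 160, 162, 160, 158, 159, 159, 156, 146, 129]
178 [161, 162, 163, 161, 161, 160, 160, 160, 160, 160, 159, 143, 99, 54, 43, 49, 49, 43, 55, 98, 141, 158, 161, 160, 158, 159, 157, 147, 131, 114]
179 [160, 161, 161, 161, 160, 159, 159, 158, 158, 158, 157, 143, 102, 56, 39, 42, 41, 38, 51, 92, 135, 156, 160, 159, 159, 158, 151, 133, 114, 105]
180 [160, 160, 160, 160, 160, 158, 158, 158, 158, 159, 158, 145, 108, 66, 43, 39, 39, 40, 56, 94, 134, 154, 158, 158, 159, 155, 142, 120, 106, 104]
181 [161, 161, 160, 160, 159, 158, 159, 158, 160, 160, 160, 150, 122, 86, 56, 42, 40, 51, 76, 110, 141, 154, 153, 151, 150, 144, 129, 111, 103, 103]
182 [161, 161, 161, 159, 159, 159, 160, 159, 160, 162, 162, 
[... 708 characters left out ...]
64, 166, 167, 167, 167, 165, 156, 139, 119, 92, 70, 62, 74, 98, 116, 119, 106, 73, 43, 61, 96, 118, 119, 112, 110]
188 [169, 169, 168, 167, 168, 169, 169, 169, 169, 168, 161, 142, 123, 113, 101, 91, 90, 94, 104, 110, 107, 94, 66, 41, 55, 86, 107, 108, 105, 103]
189 [171, 171, 170, 169, 169, 169, 170, 171, 170, 166, 152, 128, 114, 110, 108, 106, 105, 105, 106, 104, 100, 89, 64, 41, 49, 75, 94, 99, 99, 99]
190 [170, 170, 170, 169, 169, 169, 170, 170, 166, 157, 138, 117, 109, 107, 107, 109, 108, 103, 101, 100, 98, 90, 68, 50, 52, 73, 91, 97, 98, 99]
191 [169, 169, 169, 170, 169, 169, 169, 166, 156, 139, 121, 110, 105, 102, 103, 108, 108, 102, 100, 100, 99, 93, 82, 70, 72, 84, 96, 101, 101, 102]
```

Call:
{"op": "send_rows", "data": {
  "commands": [
    [-1,6,0,0,0,0,1],
    [-1,4,0,0,0,0,1],
    [-1,3,0,0,0,0,1],
    [0,3,0,0,0,0,1],
    [-1,4,0,0,0,0,1],
    [-1,4,0,0,0,0,1]
  ]
}}

```text
time_s: 6.0
tcp_pos: [517.1, -41.8, 96.7]
eef_rot: [0.643, 0.765, 0.0, 0.0]
ft_force: [2.2, 0.1, -1.2]
finger_gap: 0.1
grip_force: 1.0
```

```bash
cat >> h.py <<'E'
def hood(q):
    f=q["frame"].astype(float)
    O=np.where((f[...,0]-f[...,2]>70)&(f[...,0]-f[...,1]>40),1.,0); c=cen(O,(170,202,290,370)); return c,w(q,c,85)
E
python3 - <<'E'
from h import *
s=arm.state(); print(s["tcp_pos"],s["ft_force"]); print(hood(arm.get_image("scene")))
E
```

```text
[517.05327543 -41.81550902  96.73793082] [ 2.19009026  0.06042061 -1.17034946]
(array([328.01550388, 192.19379845]), array([517.62253141, -22.65305693,  85.        ]))
```

Call:
{"op": "send_rows", "data": {
  "commands": [
    [-2,10,0,0,0,0,1],
    [-2,10,0,0,0,0,1],
    [-1,10,0,0,0,0,1],
    [-2,10,0,0,0,0,1],
    [-2,10,0,0,0,0,1],
    [-1,9,0,0,0,0,1],
    [0,0,0,0,0,0,1]
  ]
}}

```text
time_s: 6.92
tcp_pos: [506.2, 18.4, 96.4]
eef_rot: [0.643, 0.766, 0.0, -0.001]
ft_force: [-0.5, 0.5, -1.0]
finger_gap: 0.0
grip_force: 0.0
```

```bash
python3 - <<'E'
from h import *
s=arm.state(); print(s["tcp_pos"],s["ft_force"]); q=arm.get_image("scene");print(hood(q)); save(q,"z4.png",(270,380,160,215),5.4)
E
```

```text
[506.16631279  18.40171992  96.36915499] [-0.51364598  0.48681608 -0.96400175]
(array([345.32173913, 191.56521739]), array([505.62852159,  37.43863876,  85.        ]))
```

View pics/z4.png

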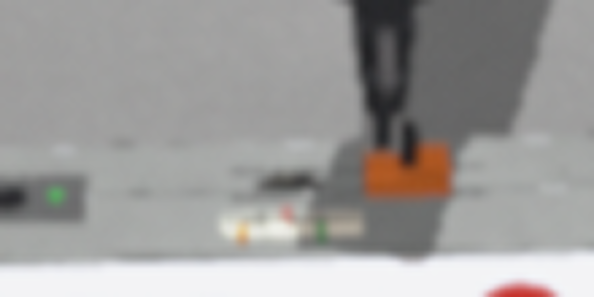

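The shutter is about 77 mm open (hood at zoomed (408,170)). The wheel shows at (287,182). Now I'll go above the wheel.

Call:
{"op": "send_rows", "data": {
  "commands": [
    [2,-10,0,0,0,0,1],
    [0,0,10,0,0,0,1],
    [2,-30,0,0,0,0,1],
    [2,-29,0,0,0,0,1],
    [0,0,-4,0,0,0,1],
    [0,0,-4,0,0,0,1],
    [0,0,-2,0,0,0,1],
    [0,0,0,0,0,0,1]
  ]
}}

```text
time_s: 7.98
tcp_pos: [512.4, -51.2, 96.3]
eef_rot: [0.643, 0.766, -0.0, -0.0]
ft_force: [-1.0, -1.0, -0.1]
finger_gap: -0.2
grip_force: 0.0
```

```bash
python3 - <<'E'
from h import *
s=arm.state(); print(s["tcp_pos"],s["ft_force"]); q=arm.get_image("scene");print(hood(q)); 
print("wheel",w(q,(323.1,193.7),76)); o=py(q,78,0,(197,213,305,345)); print([np.round(x,1) for x in o])
save(q,"z5.png",(290,360,165,215),8)
E
```

```text
[512.40529144 -51.19721391  96.32020852] [-0.99325136 -1.04641913 -0.09473461]
(array([344.88275862, 190.73103448]), array([500.78185376,  35.33054059,  85.        ]))
wheel [516.64404745 -40.49916109  76.        ]
[array([329. , 202.6]), array([320.4, 200.6]), array([564.7, -12.4,  75. ]), array([560.9, -43.3,  78. ]), np.float64(29.8)]
```

View pics/z5.png

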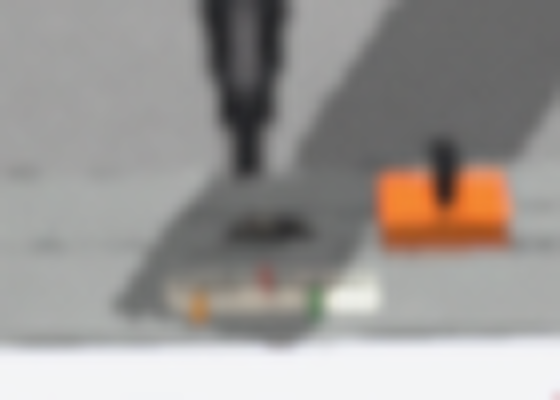

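Tip at zoomed (245,175) is above and slightly left of the wheel, which is centred at (271,230). The pointer is at (265,278) and the green clip at (317,300). I'll descend and feel for it.

Call:
{"op": "send_rows", "data": {
  "commands": [
    [0,0,-1.5,0,0,0,1],
    [0,0,-1.5,0,0,0,1],
    [0,0,-1,0,0,0,1],
    [0,0,-1,0,0,0,1],
    [0,0,-1,0,0,0,1],
    [0,0,0,0,0,0,1]
  ]
}}

```text
time_s: 8.78
tcp_pos: [512.6, -52.0, 90.5]
eef_rot: [0.643, 0.766, -0.0, -0.0]
ft_force: [0.8, 0.5, 0.5]
finger_gap: 0.4
grip_force: 0.0
```

Call:
{"op": "send_rows", "data": {
  "commands": [
    [0,0,-1,0,0,0,1],
    [0,0,-1,0,0,0,1],
    [0,0,-1,0,0,0,1]
  ]
}}

```text
time_s: 9.15
tcp_pos: [512.7, -52.0, 87.6]
eef_rot: [0.643, 0.766, -0.0, -0.0]
ft_force: [-0.2, -0.4, 0.1]
finger_gap: -0.1
grip_force: 0.0
```

Call:
{"op": "send_rows", "data": {
  "commands": [
    [0,0,-1,0,0,0,1],
    [0,0,-0.5,0,0,0,1],
    [0,0,0,0,0,0,1]
  ]
}}

```text
time_s: 9.52
tcp_pos: [512.7, -52.0, 86.1]
eef_rot: [0.643, 0.766, -0.0, -0.0]
ft_force: [-0.2, -0.6, -1.2]
finger_gap: -0.1
grip_force: 0.0
```

Call:
{"op": "send_rows", "data": {
  "commands": [
    [0,3,-1,0,0,0,1],
    [0,0,-0.5,0,0,0,1]
  ]
}}

```text
time_s: 9.78
tcp_pos: [512.7, -48.7, 84.6]
eef_rot: [0.643, 0.766, 0.0, -0.0]
ft_force: [-0.2, 0.7, -0.5]
finger_gap: -0.1
grip_force: 0.0
```

Call:
{"op": "send_rows", "data": {
  "commands": [
    [0,0,-1,0,0,0,1],
    [0,0,0,0,0,0,1]
  ]
}}

```text
time_s: 10.02
tcp_pos: [512.6, -48.9, 83.5]
eef_rot: [0.643, 0.766, -0.0, -0.0]
ft_force: [-0.4, -0.4, -0.2]
finger_gap: -0.1
grip_force: 0.0
```

```bash
python3 - <<'E'
from h import *
s=arm.state(); print(s["tcp_pos"],s["ft_force"]); q=arm.get_image("scene"); save(q,"z6.png",(290,360,165,215),8)
g=q["frame"].astype(int)
for r in range(184,198): print(r,[int(v) for v in g[r,312:334].sum(1)//3])
E
```

```text
[512.62760782 -48.92069998  83.50773415] [-0.41172568 -0.37189746 -0.15471633]
184 [161, 160, 161, 161, 159, 146, 119, 82, 52, 43, 56, 86, 121, 145, 142, 121, 105, 103, 103, 104, 103, 103]
185 [163, 163, 163, 163, 160, 150, 128, 94, 58, 45, 62, 97, 129, 143, 134, 117, 106, 105, 105, 105, 105, 103]
186 [166, 168, 169, 165, 154, 140, 122, 93, 60, 45, 61, 94, 124, 134, 128, 118, 111, 109, 109, 109, 109, 107]
187 [170, 171, 168, 157, 140, 125, 115, 94, 63, 44, 57, 88, 115, 122, 120, 116, 112, 111, 111, 111, 111, 111]
188 [170, 168, 159, 140, 123, 115, 112, 95, 67, 46, 55, 85, 110, 114, 113, 112, 111, 110, 111, 111, 111, 111]
189 [170, 162, 142, 122, 113, 112, 112, 100, 75, 62, 66, 88, 109, 113, 111, 109, 110, 111, 111, 112, 112, 111]
190 [165, 151, 127, 110, 107, 107, 109, 105, 90, 81, 83, 94, 106, 108, 106, 106, 107, 108, 109, 110, 109, 109]
191 [152, 132, 112, 102, 102, 102, 103, 102, 94, 87, 89, 92, 93, 91, 91, 96, 101, 105, 107, 107, 105, 105]
192 [133, 115, 105, 103, 102, 102, 97, 91, 82, 79, 81, 81, 75, 69, 70, 80, 93, 105, 109, 109, 107, 107]
193 [118, 109, 106, 106, 105, 100, 89, 76, 68, 65, 67, 65, 57, 51, 53, 65, 83, 98, 107, 109, 109, 109]
194 [110, 108, 108, 108, 106, 98, 82, 71, 65, 64, 62, 62, 58, 57, 63, 70, 81, 94, 105, 108, 107, 107]
195 [108, 107, 106, 105, 104, 96, 88, 83, 81, 79, 78, 78, 79, 83, 90, 95, 98, 104, 107, 106, 104, 104]
196 [107, 106, 103, 103, 101, 97, 97, 95, 95, 94, 93, 94, 96, 99, 104, 107, 108, 108, 108, 105, 103, 103]
197 [109, 108, 105, 106, 106, 105, 105, 106, 106, 105, 103, 103, 106, 108, 109, 111, 110, 109, 110, 108, 108, 110]
```

Call:
{"op": "send_rows", "data": {
  "commands": [
    [0,0,-1,0,0,0,1],
    [0,0,-0.5,0,0,0,1]
  ]
}}

```text
time_s: 10.32
tcp_pos: [512.7, -49.0, 82.1]
eef_rot: [0.643, 0.766, -0.0, -0.0]
ft_force: [0.4, 0.4, -0.1]
finger_gap: 0.4
grip_force: 0.0
```

Call:
{"op": "send_rows", "data": {
  "commands": [
    [0,0,-1,0,0,0,1],
    [0,0,-0.5,0,0,0,1]
  ]
}}

```text
time_s: 10.58
tcp_pos: [512.7, -48.9, 80.5]
eef_rot: [0.643, 0.766, -0.0, -0.0]
ft_force: [0.1, 1.0, -0.0]
finger_gap: -0.2
grip_force: 0.0
```

Call:
{"op": "send_rows", "data": {
  "commands": [
    [0,0,-1,0,0,0,1],
    [0,0,-0.5,0,0,0,1]
  ]
}}

```text
time_s: 10.82
tcp_pos: [512.6, -48.9, 79.0]
eef_rot: [0.643, 0.766, -0.0, -0.0]
ft_force: [0.2, 0.1, 0.2]
finger_gap: 0.0
grip_force: 0.0
```

Call:
{"op": "send_rows", "data": {
  "commands": [
    [0,0,-1,0,0,0,1]
  ]
}}

```text
time_s: 10.95
tcp_pos: [512.8, -49.0, 78.2]
eef_rot: [0.643, 0.766, 0.0, 0.0]
ft_force: [0.5, -0.3, 0.4]
finger_gap: 0.2
grip_force: 0.0
```

Call:
{"op": "send_rows", "data": {
  "commands": [
    [0,0,-0.7,0,0,0,1]
  ]
}}

```text
time_s: 11.08
tcp_pos: [512.7, -49.0, 77.4]
eef_rot: [0.643, 0.766, -0.0, -0.0]
ft_force: [0.7, -0.7, -0.5]
finger_gap: 0.3
grip_force: 0.0
```

```bash
python3 - <<'E'
from h import *
q=arm.get_image("scene"); g=q["frame"].astype(int)
for r in range(185,198): print(r,[int(v) for v in g[r,312:334].sum(1)//3])
E
```

```text
185 [163, 164, 163, 163, 158, 142, 109, 70, 45, 40, 49, 72, 105, 129, 129, 116, 107, 105, 105, 106, 105, 104]
186 [166, 168, 169, 165, 154, 137, 113, 81, 53, 42, 55, 85, 115, 129, 126, 119, 111, 109, 109, 109, 108, 108]
187 [169, 170, 168, 158, 140, 124, 110, 88, 58, 44, 56, 87, 113, 122, 119, 117, 112, 111, 111, 111, 111, 111]
188 [170, 168, 158, 141, 122, 115, 111, 92, 63, 44, 55, 85, 110, 115, 113, 112, 110, 111, 112, 111, 112, 112]
189 [169, 162, 143, 122, 113, 111, 111, 96, 66, 46, 55, 84, 109, 113, 111, 109, 110, 110, 111, 112, 111, 112]
190 [165, 151, 127, 110, 107, 109, 110, 97, 69, 54, 62, 86, 107, 109, 107, 107, 107, 108, 110, 109, 109, 109]
191 [152, 132, 111, 102, 102, 104, 106, 95, 77, 70, 77, 89, 100, 97, 92, 96, 101, 106, 107, 108, 106, 104]
192 [132, 115, 105, 102, 103, 103, 100, 91, 81, 81, 86, 86, 84, 74, 70, 80, 94, 104, 109, 109, 107, 106]
193 [117, 109, 107, 106, 106, 100, 90, 78, 74, 74, 75, 73, 64, 53, 53, 65, 81, 98, 106, 109, 109, 109]
194 [110, 108, 108, 108, 106, 97, 83, 70, 68, 66, 65, 63, 59, 58, 63, 70, 80, 94, 105, 108, 107, 107]
195 [108, 107, 106, 105, 104, 97, 88, 83, 81, 79, 78, 78, 79, 82, 90, 95, 98, 104, 107, 106, 103, 104]
196 [108, 105, 104, 102, 102, 98, 96, 96, 95, 95, 93, 95, 95, 99, 104, 107, 108, 108, 108, 105, 103, 103]
197 [109, 108, 106, 106, 106, 105, 105, 106, 106, 105, 103, 103, 106, 108, 109, 110, 110, 109, 109, 108, 108, 110]
```

Call:
{"op": "send_rows", "data": {
  "commands": [
    [0,0,-0.8,0,0,0,1]
  ]
}}

```text
time_s: 11.25
tcp_pos: [512.7, -48.9, 76.6]
eef_rot: [0.643, 0.766, 0.0, 0.0]
ft_force: [0.2, 0.5, 0.5]
finger_gap: -0.2
grip_force: 0.0
```

Call:
{"op": "send_rows", "data": {
  "commands": [
    [0,0,-0.8,0,0,0,1]
  ]
}}

```text
time_s: 11.38
tcp_pos: [512.7, -49.0, 75.8]
eef_rot: [0.643, 0.766, -0.0, 0.0]
ft_force: [-0.2, -0.1, 0.3]
finger_gap: -0.1
grip_force: 0.0
```

Call:
{"op": "send_rows", "data": {
  "commands": [
    [0,0,-0.8,0,0,0,1]
  ]
}}

```text
time_s: 11.5
tcp_pos: [512.7, -49.0, 75.0]
eef_rot: [0.643, 0.766, -0.0, 0.0]
ft_force: [-0.3, -1.1, 0.9]
finger_gap: 0.0
grip_force: 0.0
```

Call:
{"op": "send_rows", "data": {
  "commands": [
    [0,0,-0.8,0,0,0,1]
  ]
}}

```text
time_s: 11.62
tcp_pos: [512.7, -49.0, 74.2]
eef_rot: [0.643, 0.766, -0.0, -0.0]
ft_force: [0.1, 0.1, 0.4]
finger_gap: -0.1
grip_force: 0.0
```

Call:
{"op": "send_rows", "data": {
  "commands": [
    [0,0,-0.8,0,0,0,1]
  ]
}}

```text
time_s: 11.75
tcp_pos: [512.7, -49.0, 73.4]
eef_rot: [0.643, 0.766, -0.0, 0.0]
ft_force: [0.4, 1.0, -0.9]
finger_gap: 0.0
grip_force: 0.0
```

```bash
python3 - <<'E'
from h import *
s=arm.state(); print(s["tcp_pos"],s["ft_force"]); q=arm.get_image("scene"); save(q,"z7.png",(300,350,170,210),12)
E
```

```text
[512.71505625 -48.95067038  73.40782712] [ 0.40210945  0.98051401 -0.86059239]
```

View pics/z7.png

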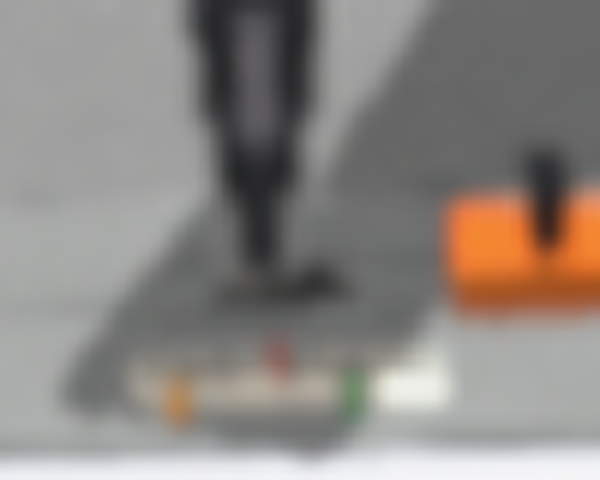

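Tip at zoomed (262,262) is just above the left part of the slot, which spans (220–350,285). The wheel's bulge is at about (315,270). Continuing down.

Call:
{"op": "send_rows", "data": {
  "commands": [
    [0,0,-0.8,0,0,0,1]
  ]
}}

```text
time_s: 11.92
tcp_pos: [512.7, -48.9, 72.6]
eef_rot: [0.643, 0.766, 0.0, 0.0]
ft_force: [-0.8, -0.7, -0.4]
finger_gap: 0.3
grip_force: 0.0
```

Call:
{"op": "send_rows", "data": {
  "commands": [
    [0,0,-0.8,0,0,0,1]
  ]
}}

```text
time_s: 12.05
tcp_pos: [512.7, -49.0, 71.8]
eef_rot: [0.643, 0.766, 0.0, 0.0]
ft_force: [-0.5, 0.9, 0.1]
finger_gap: -0.1
grip_force: 0.0
```

Call:
{"op": "send_rows", "data": {
  "commands": [
    [0,0,-0.6,0,0,0,1]
  ]
}}

```text
time_s: 12.18
tcp_pos: [512.7, -49.0, 71.3]
eef_rot: [0.643, 0.766, 0.0, 0.0]
ft_force: [-0.1, -0.1, 1.8]
finger_gap: 0.2
grip_force: 0.6
```

Call:
{"op": "send_rows", "data": {
  "commands": [
    [0,0,-0.6,0,0,0,1]
  ]
}}

```text
time_s: 12.3
tcp_pos: [512.7, -49.0, 71.0]
eef_rot: [0.643, 0.766, 0.0, 0.0]
ft_force: [-0.6, 0.8, 2.6]
finger_gap: 0.1
grip_force: 1.4
```

Call:
{"op": "send_rows", "data": {
  "commands": [
    [0,0,-0.5,0,0,0,1]
  ]
}}

```text
time_s: 12.42
tcp_pos: [512.8, -49.0, 70.7]
eef_rot: [0.643, 0.766, 0.0, 0.0]
ft_force: [-1.3, -1.0, 4.2]
finger_gap: 0.0
grip_force: 2.1
```

Call:
{"op": "send_rows", "data": {
  "commands": [
    [0,0,-0.3,0,0,0,1]
  ]
}}

```text
time_s: 12.55
tcp_pos: [512.9, -49.0, 70.6]
eef_rot: [0.643, 0.766, 0.0, 0.0]
ft_force: [-2.0, 0.5, 4.5]
finger_gap: -0.2
grip_force: 2.7
```

Call:
{"op": "send_rows", "data": {
  "commands": [
    [0,0,-0.6,0,0,0,1]
  ]
}}

```text
time_s: 12.68
tcp_pos: [512.9, -49.0, 70.2]
eef_rot: [0.643, 0.766, 0.0, 0.0]
ft_force: [-1.8, 0.8, 8.2]
finger_gap: -0.2
grip_force: 3.8
```

Call:
{"op": "send_rows", "data": {
  "commands": [
    [0,0,-0.4,0,0,0,1]
  ]
}}

```text
time_s: 12.8
tcp_pos: [512.9, -49.0, 70.1]
eef_rot: [0.643, 0.766, 0.0, 0.0]
ft_force: [-2.9, 0.3, 8.2]
finger_gap: 0.2
grip_force: 4.1
```

8 N over about 1.1 mm matches the wheel's spring, so this is the wheel. Now I'll roll it.

Call:
{"op": "send_rows", "data": {
  "commands": [
    [-0.3,2,0,0,0,0,1]
  ]
}}

```text
time_s: 12.92
tcp_pos: [512.8, -48.6, 70.3]
eef_rot: [0.644, 0.765, -0.001, 0.002]
ft_force: [-2.0, -4.2, 6.8]
finger_gap: 0.0
grip_force: 3.5
```

Call:
{"op": "send_rows", "data": {
  "commands": [
    [-0.4,2,0,0,0,0,1]
  ]
}}

```text
time_s: 13.05
tcp_pos: [512.5, -46.9, 70.4]
eef_rot: [0.644, 0.765, -0.001, 0.002]
ft_force: [-3.1, -3.0, 7.0]
finger_gap: -0.1
grip_force: 3.6
```

```bash
cat >> h.py <<'E'
def sc(z=78):
    q=arm.get_image("scene"); f=q["frame"].astype(float); r,g,b=f[...,0],f[...,1],f[...,2]
    G=cen(g-np.maximum(r,b)-8,(197,208,324,337))
    P=cen(np.where(g-b<22,r-g-14,0),(195,206,316,336))
    s=arm.state()
    print("G",G.round(2),"P",P.round(2),"d",round((w(q,G,75)-w(q,P,z))@EY,2),"x",w(q,P,z).round(1),"ft",s["ft_force"].round(1),s["tcp_pos"].round(1))
    return q
E
python3 -c "
from h import *
sc()"
```

```text
G [329.08 202.72] P [322.64 200.  ] d 21.96 x [556.6 -35.9  78. ] ft [-2.7 -3.6  7.4] [512.5 -46.6  70.3]
```

Call:
{"op": "send_rows", "data": {
  "commands": [
    [-0.3,2,0,0,0,0,1],
    [-0.4,2,0,0,0,0,1]
  ]
}}

```text
time_s: 13.35
tcp_pos: [511.8, -42.9, 70.4]
eef_rot: [0.644, 0.765, -0.001, 0.002]
ft_force: [-1.7, -3.5, 7.4]
finger_gap: 0.3
grip_force: 3.5
```

Call:
{"op": "send_rows", "data": {
  "commands": [
    [-0.3,2,0,0,0,0,1],
    [-0.4,2,0,0,0,0,1]
  ]
}}

```text
time_s: 13.6
tcp_pos: [511.1, -38.9, 70.4]
eef_rot: [0.644, 0.765, -0.001, 0.002]
ft_force: [-3.2, -3.2, 6.6]
finger_gap: 0.3
grip_force: 3.5
```

```bash
python3 -c "
from h import *
sc()"
```

```text
G [329.05 202.75] P [323.27 200.18] d 19.69 x [557.3 -33.6  78. ] ft [-2.  -2.8  5.9] [511.1 -38.7  70.3]
```

Call:
{"op": "send_rows", "data": {
  "commands": [
    [0,0,-0.4,0,0,0,1],
    [-0.3,2,0,0,0,0,1]
  ]
}}

```text
time_s: 13.9
tcp_pos: [510.9, -37.1, 70.2]
eef_rot: [0.644, 0.765, -0.001, 0.002]
ft_force: [-3.8, -4.1, 7.4]
finger_gap: 0.0
grip_force: 4.0
```

Call:
{"op": "send_rows", "data": {
  "commands": [
    [-0.4,2,0,0,0,0,1],
    [-0.3,2,0,0,0,0,1]
  ]
}}

```text
time_s: 14.15
tcp_pos: [510.1, -32.9, 70.1]
eef_rot: [0.644, 0.765, -0.001, 0.002]
ft_force: [-1.6, -3.5, 6.5]
finger_gap: 0.3
grip_force: 3.8
```

```bash
python3 -c "
from h import *
q=sc(); f=q['frame'].astype(int)
for r in range(197,207): print(r,[int(a-b) for a,b in zip(f[r,312:336,0],f[r,312:336,1])],[int(a-b) for a,b in zip(f[r,312:336,1],f[r,312:336,2])])"
```

```text
G [329.06 202.73] P [324.67 200.21] d 14.9 x [556.8 -28.8  78. ] ft [-3.3 -1.8  7.7] [510.1 -32.5  70.1]
197 [-2, -2, -2, 0, 0, -2, -2, -2, -1, -1, -1, -1, 3, 5, 2, -1, -1, 0, -1, -1, -2, -1, -2, -1] [2, 1, 2, 1, 0, 1, 1, 1, 1, 1, 1, 1, 1, 0, 0, 1, 0, -1, 0, 0, 1, 1, 1, 0]
198 [-2, -1, -1, 0, 0, -1, -1, -1, 0, 0, 0, 2, 8, 15, 8, 2, 2, 0, 1, 1, 1, 1, 1, 1] [2, 2, 2, 2, 2, 2, 2, 3, 3, 2, 2, 1, 2, 2, 2, 2, 2, 2, 2, 2, 3, 3, 4, 4]
199 [0, 1, 1, 2, 2, 2, 1, 1, 2, 2, 2, 4, 14, 25, 13, 4, 3, 2, 3, 4, 3, 4, 4, 3] [4, 4, 5, 5, 5, 4, 4, 5, 5, 5, 5, 5, 5, 4, 4, 6, 6, 5, 5, 6, 7, 7, 7, 7]
200 [3, 6, 7, 6, 4, 4, 4, 4, 4, 5, 4, 5, 17, 27, 17, 6, 0, -4, 0, 4, 5, 6, 5, 5] [7, 8, 10, 9, 7, 6, 6, 7, 9, 8, 8, 8, 7, 7, 7, 7, 10, 12, 11, 9, 9, 9, 9, 10]
201 [7, 11, 19, 18, 9, 6, 6, 6, 7, 6, 7, 7, 15, 23, 17, 7, -6, -19, -7, 4, 8, 7, 7, 7] [10, 15, 22, 20, 13, 10, 10, 10, 11, 12, 11, 12, 10, 10, 11, 12, 18, 26, 19, 13, 11, 12, 12, 12]
202 [8, 19, 33, 31, 14, 6, 7, 6, 7, 7, 7, 7, 11, 16, 12, 5, -10, -25, -10, 4, 7, 8, 7, 6] [12, 21, 38, 34, 17, 12, 11, 12, 12, 13, 13, 12, 12, 11, 12, 13, 21, 31, 23, 14, 12, 12, 13, 12]
203 [6, 21, 40, 37, 16, 5, 5, 5, 5, 6, 5, 5, 5, 8, 7, 3, -11, -25, -13, 0, 4, 4, 5, 4] [12, 23, 45, 40, 18, 10, 10, 10, 11, 10, 10, 9, 9, 8, 9, 10, 18, 29, 21, 12, 9, 9, 8, 7]
204 [2, 15, 32, 30, 11, 2, 2, 1, 1, 2, 1, 2, 1, 1, 1, -1, -10, -23, -13, -2, 0, 1, 0, -1] [6, 16, 33, 29, 12, 5, 4, 5, 5, 5, 5, 4, 5, 4, 5, 6, 11, 21, 14, 7, 4, 2, 3, 3]
205 [-1, 5, 14, 11, 3, -2, -2, -2, -1, -2, -1, -1, -1, -1, 0, -2, -6, -11, -7, -3, -1, -1, -1, -2] [4, 6, 12, 12, 5, 1, 1, 2, 2, 3, 2, 1, 1, 1, 1, 2, 5, 9, 6, 2, 1, 0, 0, 1]
206 [-1, -1, 1, 1, -2, -2, -2, -2, -3, -2, -2, -2, -2, -2, -2, -2, -2, -3, -3, -2, -2, -1, -2, -2] [1, 3, 3, 3, 2, 1, 1, 1, 2, 1, 1, 1, 0, 0, 1, 1, 1, 2, 1, 0, 0, -1, 0, 1]
```

```bash
python3 - <<'E'
s=open('h.py').read()
s=s.replace("    P=cen(np.where(g-b<22,r-g-14,0),(195,206,316,336))\n","    M=np.where(g-b<22,r-g,0); k=316+int(M[197:202,316:337].sum(0).argmax()); P=cen(M-9,(196,204,k-2,k+3))\n")
open('h.py','w').write(s)
E
python3 -c "
from h import *
sc()"
```

```text
G [329.1  202.75] P [325.19 200.25] d 13.23 x [556.8 -26.9  78. ] ft [-3.  -3.2  8. ] [510.1 -32.6  70.1]
```

Call:
{"op": "send_rows", "data": {
  "commands": [
    [-0.4,2,0,0,0,0,1],
    [-0.3,2,0,0,0,0,1]
  ]
}}

```text
time_s: 14.5
tcp_pos: [509.3, -28.4, 69.8]
eef_rot: [0.644, 0.765, -0.001, 0.002]
ft_force: [-2.7, -2.1, 6.0]
finger_gap: 0.0
grip_force: 2.6
```

Call:
{"op": "send_rows", "data": {
  "commands": [
    [0,0,3,0,0,0,1],
    [1.5,-9,3,0,0,0,1],
    [1.5,-9,0,0,0,0,1],
    [0,0,-3,0,0,0,1],
    [0,0,-1.5,0,0,0,1],
    [0,0,0,0,0,0,1]
  ]
}}

```text
time_s: 15.25
tcp_pos: [512.3, -45.8, 70.8]
eef_rot: [0.644, 0.765, -0.0, 0.001]
ft_force: [-1.0, -2.6, 4.4]
finger_gap: 0.3
grip_force: 2.1
```

```bash
python3 -c "
from h import *
sc()"
```

```text
G [329.08 202.75] P [325.92 199.76] d 10.53 x [553.7 -24.8  78. ] ft [-0.4 -2.7  4.1] [512.3 -45.7  70.8]
```

Call:
{"op": "send_rows", "data": {
  "commands": [
    [0,0,-0.7,0,0,0,1],
    [0,0,0,0,0,0,1]
  ]
}}

```text
time_s: 15.55
tcp_pos: [512.3, -45.7, 70.4]
eef_rot: [0.643, 0.765, -0.0, 0.001]
ft_force: [-2.2, -1.6, 6.5]
finger_gap: -0.2
grip_force: 3.3
```

Call:
{"op": "send_rows", "data": {
  "commands": [
    [-0.4,2,0,0,0,0,1],
    [-0.3,2,0,0,0,0,1],
    [-0.4,2,0,0,0,0,1]
  ]
}}

```text
time_s: 15.92
tcp_pos: [511.3, -40.0, 70.5]
eef_rot: [0.644, 0.765, -0.001, 0.001]
ft_force: [-2.0, -4.1, 7.4]
finger_gap: -0.0
grip_force: 3.2
```

Call:
{"op": "send_rows", "data": {
  "commands": [
    [-0.4,2,0,0,0,0,1],
    [-0.3,2,0,0,0,0,1],
    [-0.4,2,0,0,0,0,1]
  ]
}}

```text
time_s: 16.3
tcp_pos: [510.3, -34.0, 70.4]
eef_rot: [0.644, 0.765, -0.001, 0.001]
ft_force: [-1.0, -3.1, 6.1]
finger_gap: 0.1
grip_force: 3.1
```

```bash
python3 -c "
from h import *
sc()"
```

```text
G [329.13 202.98] P [327.79 199.25] d 4.07 x [549.8 -18.8  78. ] ft [-1.8 -2.4  6.8] [510.2 -33.7  70.4]
```

Call:
{"op": "send_rows", "data": {
  "commands": [
    [-0.4,2,-0.1,0,0,0,1],
    [-0.3,2,0,0,0,0,1],
    [-0.3,1.5,0,0,0,0,1]
  ]
}}

```text
time_s: 16.73
tcp_pos: [509.2, -27.9, 69.9]
eef_rot: [0.643, 0.765, -0.0, 0.001]
ft_force: [-0.6, -1.7, 3.9]
finger_gap: 0.0
grip_force: 1.9
```

Call:
{"op": "send_rows", "data": {
  "commands": [
    [0,0,4,0,0,0,1],
    [0,0,20,0,0,0,1],
    [0,-45,50,0,0,0,1],
    [0,-62,0,0,0,0,1],
    [0,-62,0,0,0,0,1],
    [0,-62,0,0,0,0,1],
    [0,0,0,0,0,0,1]
  ]
}}

```text
time_s: 17.6
tcp_pos: [507.8, -258.7, 138.0]
eef_rot: [0.646, 0.764, 0.0, -0.001]
ft_force: [-1.3, -0.1, -0.3]
finger_gap: -0.2
grip_force: 0.0
```

```bash
python3 -c "
from h import *
q=sc(); p=arm.get_image('top'); f=p['frame'].astype(int)
print([np.round(x,2) for x in py(p,78)])
M=np.clip(f[...,0]-f[...,1],0,None)*(f[...,1]-f[...,2]<25)
print(M[192:202,306:330])
a=cv2.resize(np.ascontiguousarray(p['frame'][180:225,280:350,::-1]),None,fx=8,fy=8,interpolation=2)
cv2.imwrite('pics/z8.png',a)"
```

```text
G [329.09 202.49] P [328.93 198.41] d -0.08 x [544.4 -15.6  78. ] ft [ 0.6  0.2 -0.3] [ 507.9 -256.3  138.2]
[array([313.08, 192.62]), array([313.07, 198.33]), array([568.27, -12.57,  75.  ]), array([548.78, -14.8 ,  78.  ]), np.float64(-1.19)]
[[ 6  2  4  3  7  6  0  0  0  5  0  3  5  4  2  0  2  1  1  2  1  6  0  0]
 [ 5  5  2  5  6  5  0  0  0  9  4  3  5  2  1  3  2  3  2  2  4  0  0  0]
 [ 5  3  4  4  5  6  0  0  0  2  5  2  5  0  0  4  3  4  3  4  3  1  5  9]
 [ 5  4  4  0  2  5  2  0  1  2  2  2  2  2  3  3  1  2  0  1  3  0  1  1]
 [ 2  2  2  3  1  1  9 28  0  2  1  3  0  1  1  1  1  2  2  5  0  3  1  3]
 [ 2  1  0  3  1  1 22 78 11  5  3  3  6  5  3  4  4  4  6  2  2  3  2  1]
 [ 4  4  3  2  4  2 22 89 31  2  3  3  9  7  4  4  9  9  3  3  6  4  3  3]
 [ 0  2  8  3  2  3 24 84 33  3  4  4  5  3  4  5  3  6  2  2  5  1  2  4]
 [ 5  3  1  1  2  0 12 57 28  1  1  1  3  4  2  0  3  3  3  3  2  1  5  5]
 [ 4  1  3  1  4  3  1  6  8  2  1  3  1  4  3  0  1  4  2  2  3  2  3  1]]
```

View pics/z8.png

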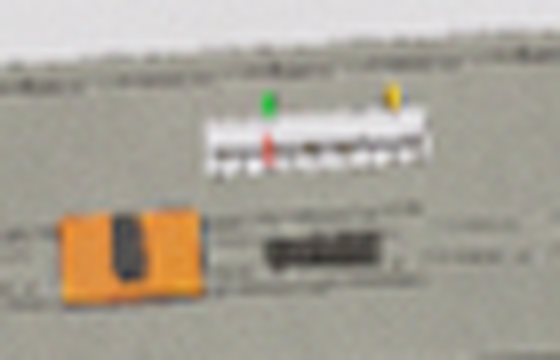

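The red pointer (268,150 zoomed) is in line with the green clip (268,103): about −0.1 to −1.2 mm, within tolerance. Next is pushing the shutter back from its +y side.

Call:
{"op": "send_rows", "data": {
  "commands": [
    [-3,55,0,0,0,0,1],
    [-3,55,0,0,0,0,1],
    [-3,55,0,0,0,0,1],
    [-3,55,0,0,0,0,1],
    [-2,55,0,0,0,0,1],
    [-2,52,0,0,0,0,1],
    [0,0,-20,0,0,0,1],
    [0,0,0,0,0,0,1]
  ]
}}

```text
time_s: 18.7
tcp_pos: [490.0, 74.1, 117.7]
eef_rot: [0.642, 0.767, -0.001, -0.002]
ft_force: [-0.3, -0.1, 0.3]
finger_gap: 0.3
grip_force: 0.0
```

Call:
{"op": "send_rows", "data": {
  "commands": [
    [0,0,-20,0,0,0,1],
    [0,0,0,0,0,0,1]
  ]
}}

```text
time_s: 18.95
tcp_pos: [491.0, 72.0, 98.5]
eef_rot: [0.643, 0.766, -0.001, -0.001]
ft_force: [-0.2, -1.1, 0.0]
finger_gap: 0.2
grip_force: 0.0
```

```bash
python3 -c "
from h import *
q=sc(); print(hood(q)); g=q['frame'].astype(int)
for r in (183,185,187): print(r,[int(v) for v in g[r,335:372].sum(1)//3])"
```

```text
G [329.1  202.47] P [328.93 198.42] d -0.08 x [544.5 -15.6  78. ] ft [-0.2 -0.5 -0.6] [491.8  71.8  99.5]
(array([344.71538462, 191.13846154]), array([503.33347439,  35.02360489,  85.        ]))
183 [157, 158, 158, 159, 158, 156, 155, 146, 122, 86, 64, 66, 85, 98, 101, 101, 102, 102, 100, 90, 64, 44, 49, 77, 103, 105, 102, 101, 100, 101, 101, 101, 101, 103, 103, 105, 117]
185 [150, 147, 148, 151, 158, 161, 160, 151, 121, 75, 40, 45, 72, 94, 103, 104, 104, 106, 107, 98, 79, 70, 76, 92, 107, 109, 105, 104, 104, 104, 104, 107, 114, 130, 151, 159, 160]
187 [168, 164, 161, 160, 160, 161, 159, 153, 125, 77, 40, 45, 71, 94, 102, 102, 103, 104, 106, 108, 109, 109, 109, 110, 110, 109, 108, 107, 108, 107, 107, 107, 115, 137, 159, 167, 167]
```

Call:
{"op": "send_rows", "data": {
  "commands": [
    [1.5,-10,-2,0,0,0,1],
    [2,-10,0,0,0,0,1],
    [1.5,-8,0,0,0,0,1],
    [2,-10,0,0,0,0,1],
    [2,-10,0,0,0,0,1],
    [1.5,-10,0,0,0,0,1],
    [2,-10,0,0,0,0,1],
    [1.5,-10,0,0,0,0,1]
  ]
}}

```text
time_s: 20.0
tcp_pos: [507.1, -6.9, 97.7]
eef_rot: [0.643, 0.766, 0.0, 0.0]
ft_force: [0.8, 1.8, 1.3]
finger_gap: -0.1
grip_force: 1.1
```

```bash
python3 -c "
from h import *
q=sc(); print(hood(q))"
```

```text
G [329.12 203.19] P [328.9 197.8] d -0.14 x [540.9 -16.2  78. ] ft [0.7 0.3 1.8] [507.3  -8.2  97.6]
(array([328.25185185, 192.02222222]), array([516.4801382, -21.9744198,  85.       ]))
```

Call:
{"op": "send_rows", "data": {
  "commands": [
    [1,-6,0,0,0,0,1],
    [1,-5,0,0,0,0,1],
    [0,0,0,0,0,0,1]
  ]
}}

```text
time_s: 20.42
tcp_pos: [508.5, -18.0, 97.4]
eef_rot: [0.644, 0.765, -0.001, 0.0]
ft_force: [0.1, -0.6, -0.5]
finger_gap: -0.1
grip_force: 0.0
```

Call:
{"op": "send_rows", "data": {
  "commands": [
    [0.3,-1.5,0,0,0,0,1],
    [0,0,0,0,0,0,1]
  ]
}}

```text
time_s: 20.68
tcp_pos: [508.6, -18.7, 97.4]
eef_rot: [0.643, 0.766, -0.0, -0.0]
ft_force: [-0.6, 1.1, -0.1]
finger_gap: 0.5
grip_force: 0.6
```

Call:
{"op": "send_rows", "data": {
  "commands": [
    [0.3,-1.5,0,0,0,0,1],
    [0,0,0,0,0,0,1]
  ]
}}

```text
time_s: 20.92
tcp_pos: [508.9, -20.2, 97.4]
eef_rot: [0.643, 0.766, -0.0, -0.0]
ft_force: [-1.2, 1.6, 0.3]
finger_gap: -0.2
grip_force: 0.8
```

```bash
python3 -c "
from h import *
q=sc(); print(hood(q))"
```

```text
G [329.12 203.2 ] P [328.9  197.77] d -0.16 x [540.7 -16.2  78. ] ft [-0.8  0.9  0.7] [508.9 -20.2  97.3]
(array([324.47328244, 192.01526718]), array([518.23260761, -35.22047262,  85.        ]))
```

Call:
{"op": "send_rows", "data": {
  "commands": [
    [0.2,-1.2,0,0,0,0,1],
    [0,0,0,0,0,0,1]
  ]
}}

```text
time_s: 21.22
tcp_pos: [509.2, -21.5, 97.4]
eef_rot: [0.643, 0.766, -0.0, -0.0]
ft_force: [-1.3, 0.5, 0.0]
finger_gap: -0.2
grip_force: 0.8
```

Call:
{"op": "send_rows", "data": {
  "commands": [
    [0.2,-1,0,0,0,0,1],
    [0,0,0,0,0,0,1]
  ]
}}

```text
time_s: 21.48
tcp_pos: [509.6, -22.5, 97.4]
eef_rot: [0.643, 0.766, -0.0, -0.0]
ft_force: [-2.1, 1.6, -1.1]
finger_gap: -0.0
grip_force: 0.8
```

Call:
{"op": "send_rows", "data": {
  "commands": [
    [0.1,-0.7,0,0,0,0,1],
    [0,0,0,0,0,0,1]
  ]
}}

```text
time_s: 21.72
tcp_pos: [509.8, -23.2, 97.5]
eef_rot: [0.643, 0.766, -0.0, -0.0]
ft_force: [-1.8, 0.7, -1.2]
finger_gap: 0.1
grip_force: 0.8
```

```bash
python3 -c "
from h import *
q=sc(); print(hood(q))"
```

```text
G [329.11 203.2 ] P [329.23 197.47] d -1.38 x [538.8 -15.3  78. ] ft [-0.9  1.6 -1. ] [509.8 -23.2  97.5]
(array([323.47727273, 192.03030303]), array([518.79597788, -38.69779217,  85.        ]))
```

Call:
{"op": "send_rows", "data": {
  "commands": [
    [0.1,-0.7,0,0,0,0,1],
    [0,0,0,0,0,0,1]
  ]
}}

```text
time_s: 22.02
tcp_pos: [510.0, -23.9, 97.5]
eef_rot: [0.643, 0.766, 0.0, 0.0]
ft_force: [-1.1, 1.9, -2.0]
finger_gap: -0.1
grip_force: 0.8
```

Call:
{"op": "send_rows", "data": {
  "commands": [
    [-1,8,0,0,0,0,1],
    [0,0,40,0,0,0,1],
    [-10,-60,20,0,0,0,1],
    [0,-62,0,0,0,0,1],
    [0,-62,0,0,0,0,1],
    [0,-62,0,0,0,0,1],
    [0,0,0,0,0,0,1]
  ]
}}

```text
time_s: 22.9
tcp_pos: [499.1, -265.1, 157.2]
eef_rot: [0.646, 0.764, -0.001, 0.001]
ft_force: [0.4, 1.2, -0.6]
finger_gap: -0.3
grip_force: 0.0
```

```bash
python3 -c "
from h import *
q=sc(); print(hood(q)); p=arm.get_image('top'); print([np.round(x,2) for x in py(p,78)])
f=p['frame'].astype(float);D=np.where(f.sum(2)<180,1.,0); t=cen(D,(203,218,312,328)); print('tab',t,w(p,t,105),'was 319.75 210.75')
print(arm.state()['qd'].round(3))"
```

```text
G [329.09 202.51] P [328.81 196.94] d 0.04 x [535.8 -17.2  78. ] ft [-0.4  0.7  0.7] [ 499.2 -262.6  157.3]
(array([323.38461538, 191.16153846]), array([513.61098532, -39.82632856,  85.        ]))
[array([313.07, 192.64]), array([313.06, 198.34]), array([568.23, -12.54,  75.  ]), array([548.73, -14.78,  78.  ]), np.float64(-1.18)]
tab [320.5 212. ] [501.78837657 -44.25959749 105.        ] was 319.75 210.75
[ 0.035 -0.017 -0.019  0.006  0.004 -0.001]
```

```bash
python3 -c "
from rig import arm
print(arm.close_job())"
```

```text
the job is handed in; nothing more can be done
None
```

The job is handed in at about 23 s: the cameras put the pointer 0 to 1.2 mm from level with the green clip and the shutter back within about 1 mm of where it started. The highest force read on the wheel was 8.2 N; I got no verdict back, and I never felt the shutter reach its stop.

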